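Close a casting mould on its dowels and hold it shut

TASK

Get the small two-part casting mould ready to pour: set the lower half (the one with the dowels) flat and square in the pocket of the wooden nest, then lower the upper half onto its dowels. A spring button keeps the halves apart, so press the upper half down until the faces meet and finish while still holding it pressed shut, firmly, with about 20 N; do not let go. Leave the other things on the bench where they are.

Things in the scene. Friction and masses are not known exactly. Their poses are not given: they have to be found in the camera images.
- pocket (a point): Centre of the pocket floor of the nest, a light-wood block 140 (its x) x 106 (its y) mm, screwed to the bench. The pocket is 94 (x) x 60 (y) mm at the floor, its floor 12 mm above the bench, its walls 12 mm deep, so their tops are 24 mm above the bench; the upper 8 mm of the walls slope back as a lead-in, to 102 x 68 mm at the top. The two long walls are cut away over the middle 48 mm down to the floor level, open to the outside, as room for fingers on both sides. z up.
- lower_center (a point): Centre (half-way up, 16 mm above its underside) of the lower mould half, an aluminium block 90 (x) x 56 (y) x 32 (z) mm, about 0.4 kg, parting face up, lying flat. On the parting face stand two steel dowels at x = +34 and -34 mm, y = 0, 8 mm thick, 16 mm high, the last 6 mm tapering to 4 mm; between them two shallow round cavities and in the middle a sprung brass ejector button, 16 mm across. Either way round fits the pocket (2 mm clearance all round) and the upper half.
- upper_center (a point): Centre (half-way up, 14 mm above its underside) of the upper mould half, an aluminium block 90 (x) x 56 (y) x 28 (z) mm, about 0.33 kg, with a dark line along its long sides, lying flat the right way up (parting face down). Two through holes of 10 mm for the dowels at x = +34 and -34 mm, y = 0; the two smaller holes at x = +17 and -17 mm are pouring gates. Either way round fits. Closed on the lower half, this point is 30 mm above lower_center.
- ejector (a joint): How far the brass ejector button in the lower half is pushed down, m: 0 standing 5 mm proud of the parting face, 0.005 flush. Its spring pushes with 6 N at 0 and 10 N when flush, more than the weight of the upper half, which it therefore lifts off again by itself when nobody presses.
- hammer: Bystander, to be left alone: chasing hammer lying down, 220 mm long.
- graver: Bystander, to be left alone: graver (red handle, steel blade) lying down, 170 mm long.
- flux_jar: Bystander, to be left alone: amber jar with black cap, 52 mm across, 70 mm high. Origin at its underside.
- brush: Bystander, to be left alone: bench brush lying down, 190 mm long.
- offcut: Bystander, to be left alone: dark wood offcut 130 x 50 x 30 mm. Origin at its underside.
- blank: Bystander, to be left alone: copper disc 40 mm across, 5 mm thick. Origin at its underside.
- bezel: Bystander, to be left alone: brass ring 36 mm across, 10 mm high. Origin at its underside.
There are look-alikes about, which are no part of the job. What is shaped like the part that bears pocket but grey is not meant.

How it is judged:
By the outcome, as a careful person would: the job done as asked, in the order asked, and still so for the second after the job is handed in, while the arm keeps its last pose, push and grip.
It also fails if it takes over 72 s, if anything falls off the work surface, if the arm or the gripper's body presses on something with over 40 N, if the wrist force passes 120 N, or if a joint passes its speed limit or range.

ROBOT

A 6-joint arm with a two-finger parallel gripper is mounted at the origin on the work surface. World frame = base frame: x ahead of the robot, y to its left, z up, the work surface at z = 0. Lengths are in m, angles in rad, forces in N, time in s.
With the tool pointing down it reaches from about 0.375 to 0.975 m from the base axis. Payload 3.8 kg.
Tool frame: the origin (TCP) lies at the very end of the fingers, on their centre line; the grasp point (between the pads) lies 19 mm behind it; z points along the fingers, x is the direction in which the jaws open and shut, and the axes are right-handed (so a half turn about z gives the same grasp; the last joint's range is limited). The gripper opens to 85 mm and grips with 20 to 120 N. Pads are 22 mm wide; open, the fingers measure 114 mm over their backs; the gripper's body (76 mm by 85 mm) begins 54 mm behind the grasp point. The pads swing forward as they close: fully open they stand 13 mm farther back than shut.
Start: joints at [-1.265, 0.264, 1.604, -0, 1.274, -0.037], TCP at [0.227, -0.636, 0.231] pointing down, gripper open.
Joint ranges: [-2.63, 2.63], [-0.94, 2.18], [0.31, 2.57], [-1.31, 4.45], [0, 2.66], [-2.55, 2.55]. Speed limits (rad/s): [2.57, 2.57, 3.14, 3.14, 3.14, 3.14].

INTERFACE

Orientations are given as a rotation vector (axis times angle).
In Python, from workcell import bot gives the robot as it stands.
- The arm moves only by the tool carry_out, never from a script. Its argument "deltas" is a list of rows, each an object with "delta_pos": the shift along the tool's x, y, z in m, a list of three; "dr": the turn, a rotation vector about the tool's x, y, z in rad, a list of three. A call has 1 to 10 rows; each row shifts and turns the commanded pose from where the row before left it, along the tool's axes as they then stand; what a row does not reach is not made up. A row lasts 1/8 s, in which the tool goes at most 62.5 mm and 10.7 degrees, less where a joint would pass 70% of its speed; a pose out of reach is approached as far as the arm can. A call is refused whole if a number of a shift passes 0.0625 or a number of a turn 0.188, either way. A call with a gripper value outside its range is refused whole. "grip" is the opening, from 0 (shut) to 1 (fully open), set as the call begins (left out, the last holds). The fingers move at their own pace and stop on an object; "force" is the grip in N (left out, the last holds). Time passes only in rows, so rows that do not move let the fingers close. It gives the time, the measured TCP pose, the force and the opening at its end, in the units of the state.
- bot.read_state(): the state, without advancing time (a new reading comes with each control period).
- bot.read_camera(name): name is "side" or "top"; returns a dict with "frame" (420x560x3 uint8, red, green, blue), "K" (3x3 intrinsics, pixels), "xyz" and "attitude" of the camera in the world. Camera axes: x right, y down, z forward; pixel columns grow to the right and rows downward; lengths in m; the calibration is good to about 2 mm. A picture is of the moment at which its call begins. There is no depth.
- bot.finish_job(): hands the job in, once; it reports no verdict.
The state is a dict: "time": time; "q": joint angles; "joint_vel": joint speeds; "joint_torque": joint torques, N m; "tool_pos": TCP position; "tcp_rot": TCP orientation; "wrist_force": force on the tool from outside, world axes, zero at the start; "torque": the same for the moment, N m; "width": opening from 0.0 (shut) to 1.0 (fully open).
Only numpy, scipy, OpenCV 4.12 (cv2) and the standard library are available. Lean on these libraries where they do the work, as an engineer would, in place of code of your own. Each camera call takes 0.05 s, during which the arm holds its last target.

## Working session

There is one attempt and no reset: what is moved stays moved. The work goes in short steps, Python scripts to look and compute and a tool call to move; the robot and the scene stay as the last step left them, time stands still between calls to the robot, and variables do not carry over. Pictures are saved under pics/ and viewed, and the job is handed in when it is done.

Besides the shell and the picture viewer there is one more tool, called after "Call:" as a command line: name --argument value ..., lists and objects as JSON in quotes. carry_out: Moves the arm, as the interface text tells. Its arguments: {"type":"object","properties":{"deltas":{"type":"array"},"grip":{"type":"number"},"force":{"type":"number"}},"required":["deltas"]}

```bash
mkdir -p pics; ls
python3 - <<'E'
from workcell import bot
import cv2
s=bot.read_state();print(s)
for n in("top","side"):
    c=bot.read_camera(n);cv2.imwrite(f"pics/{n}0.png",c["frame"][:,:,::-1]);print(n,c["K"],c["xyz"],c["attitude"])
E
```

```text
pics
{'time': 0.0, 'q': array([-1.26491597e+00,  2.64759541e-01,  1.60539570e+00, -2.05023502e-05,
        1.27367920e+00, -3.69295550e-02]), 'joint_vel': array([ 0.00017684, -0.00124808,  0.00017101,  0.00150434, -0.00125198,
        0.00031807]), 'joint_torque': array([ 1.06938460e-03, -5.15110767e+01, -3.67315757e+01, -2.61381274e-04,
        1.30459006e-02,  4.63307856e-06]), 'tool_pos': array([ 0.22664249, -0.63503237,  0.22994599]), 'tcp_rot': array([-2.56669995,  1.80920226,  0.0028188 ]), 'wrist_force': array([-0.61426228, -0.23979095,  0.16648897]), 'torque': array([0.00715435, 0.01578043, 0.0027545 ]), 'width': 0.9978879967449978}
top [[487.99709045   0.         287.63796945]
 [  0.         487.99709045 207.96642479]
 [  0.           0.           1.        ]] [0.32240239 0.0080731  1.45188936] [-2.15295638  2.1268754  -0.20088848]
side [[530.42496324   0.         274.38382643]
 [  0.         530.42496324 216.6608547 ]
 [  0.           0.           1.        ]] [0.15692223 0.87966724 0.93215072] [-0.55969524  2.65895063 -1.18610837]
```

View pics/top0.png

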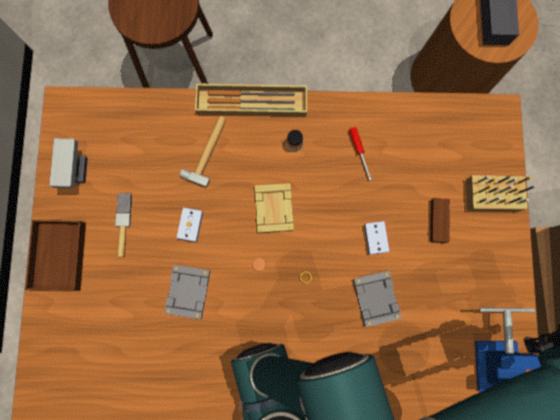

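View pics/side0.png

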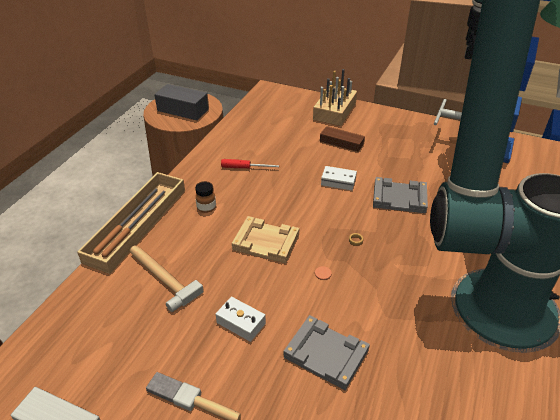

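```bash
cat > h.py <<'E'
import numpy as np,cv2
from workcell import bot
from scipy.spatial.transform import Rotation as R
def cam(n):
    c=bot.read_camera(n); c["R"]=R.from_rotvec(c["attitude"]).as_matrix(); return c
def ray(c,uv,z):
    uv=np.atleast_2d(uv).astype(float)
    d=np.c_[(uv-c["K"][:2,2])/c["K"][0,0],np.ones(len(uv))]@c["R"].T
    o=np.array(c["xyz"]); return o+d*((z-o[2])/d[:,2])[:,None]
def proj(c,P):
    p=(np.atleast_2d(P)-c["xyz"])@c["R"]; return p[:,:2]/p[:,2:]*c["K"][0,0]+c["K"][:2,2]
def crop(c,u,v,w,h,k,name):
    im=c["frame"][v-h:v+h,u-w:u+w,::-1]
    cv2.imwrite(name,cv2.resize(im,None,fx=k,fy=k,interpolation=cv2.INTER_CUBIC))
E
python3 - <<'E'
from h import *
t=cam("top");s=cam("side")
print(t["R"].round(3).tolist())
ims=[]
for c,u,v in((t,189,225),(t,376,238),(t,274,208),(s,241,319),(s,339,177),(s,266,240)):
    ims.append(cv2.resize(c["frame"][v-33:v+33,u-33:u+33,::-1],(264,264),interpolation=cv2.INTER_CUBIC))
cv2.imwrite("pics/crops.png",np.vstack([np.hstack(ims[:3]),np.hstack(ims[3:])]))
for n,c,L in(("top",t,[(189,225),(376,238)]),("side",s,[(241,319),(339,177)])):
    hsv=cv2.cvtColor(c["frame"],cv2.COLOR_RGB2HSV)
    for u,v in L:
        print(n,u,v)
        print(c["frame"][v-14:v+15:4,u-14:u+15:7].tolist() if n=="top" else "")
E
```

```text
[[0.011, -0.985, 0.17], [-1.0, -0.014, -0.016], [0.018, -0.17, -0.985]]
top 189 225
[[[175, 109, 57], [198, 187, 189], [192, 197, 206], [208, 215, 222], [175, 109, 55]], [[196, 119, 57], [210, 212, 219], [190, 191, 201], [211, 215, 224], [155, 100, 60]], [[188, 116, 58], [208, 216, 223], [205, 209, 219], [209, 216, 223], [184, 113, 54]], [[190, 116, 59], [208, 217, 223], [213, 169, 58], [210, 217, 225], [191, 117, 55]], [[191, 116, 57], [212, 219, 223], [197, 194, 194], [211, 218, 226], [191, 116, 56]], [[194, 117, 57], [207, 213, 220], [206, 212, 221], [202, 208, 222], [196, 120, 63]], [[196, 119, 56], [211, 217, 222], [210, 216, 226], [173, 178, 190], [179, 111, 54]], [[174, 106, 49], [126, 113, 108], [181, 189, 198], [120, 123, 127], [183, 111, 57]]]
top 376 238
[[[196, 119, 61], [209, 213, 224], [177, 182, 191], [207, 211, 223], [184, 111, 56]], [[140, 83, 40], [208, 217, 225], [197, 200, 211], [209, 217, 226], [182, 112, 57]], [[166, 99, 45], [210, 217, 228], [129, 130, 133], [208, 215, 225], [190, 115, 58]], [[187, 112, 54], [214, 222, 229], [205, 212, 225], [214, 219, 228], [185, 114, 58]], [[179, 110, 56], [205, 213, 224], [212, 219, 227], [210, 215, 225], [181, 113, 57]], [[178, 109, 50], [189, 195, 208], [205, 211, 223], [207, 217, 225], [182, 110, 52]], [[189, 116, 55], [141, 147, 157], [205, 211, 222], [213, 217, 227], [191, 117, 64]], [[195, 119, 54], [102, 106, 113], [190, 197, 208], [175, 164, 170], [192, 115, 53]]]
side 241 319

side 339 177
```

View pics/crops.png

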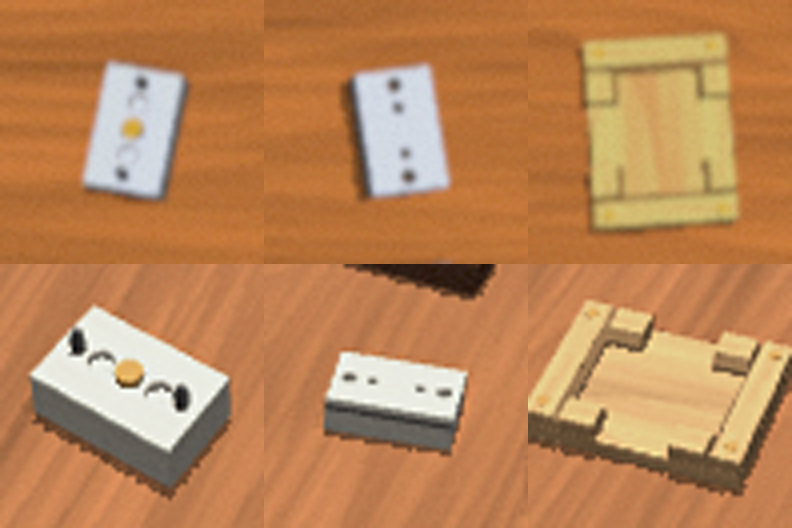

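```bash
cat > m.py <<'E'
from h import *
def rect(P):
    (cx,cy),(w,h),a=cv2.minAreaRect((P[:,:2]*1000).astype(np.float32))
    if w<h: w,h,a=h,w,a+90
    a=(a+90)%180-90
    return np.round([cx,cy,w,h,a],1)
def blob(m,u,v):
    m=cv2.morphologyEx(m.astype(np.uint8),cv2.MORPH_CLOSE,np.ones((9,9)))
    n,l,st,ce=cv2.connectedComponentsWithStats(m)
    k=l[v,u]
    if k==0: print("miss");return None
    cs,_=cv2.findContours((l==k).astype(np.uint8),cv2.RETR_EXTERNAL,cv2.CHAIN_APPROX_NONE)
    return max(cs,key=cv2.contourArea)[:,0,:]
def white(c,thr):
    f=c["frame"].astype(int); return (f.min(2)>thr)
E
python3 - <<'E'
from m import *
for n,L in(("top",[(189,230,.032),(376,238,.028)]),("side",[(241,319,.032),(339,177,.028)])):
    c=cam(n)
    for u,v,z in L:
        for thr in (130,150,165,180):
            b=blob(white(c,thr),u,v)
            if b is not None: print(n,thr,rect(ray(c,b,z)))
    # nest
    hsv=cv2.cvtColor(c["frame"],cv2.COLOR_RGB2HSV); 
    u,v=(274,208) if n=="top" else (266,240)
    for p in ((u,v),(265,188),(u,v+20)): print(p,hsv[p[1],p[0]],c["frame"][p[1],p[0]])
    print("bench",hsv[250,330],hsv[180,330])
    m=(hsv[...,0]>=15)&(hsv[...,0]<40)&(hsv[...,2]>90)
    b=blob(m,u,v)
    if b is not None:
        for z in(.024,.012): print("nest",z,rect(ray(c,b,z)))
        cv2.drawContours(c["frame"],[b],-1,(255,0,0),1)
    crop(c,u,v,45,45,8,f"pics/nest_{n}.png")
    # brass button
    u,v,z=L[0]; f=c["frame"].astype(int)
    m=(f[...,0]-f[...,2]>60); ys,xs=np.nonzero(m[v-8-5:v+3+5-5,u-6:u+7]) if n=="top" else np.nonzero(m[v-8:v+8,u-8:u+8])
    o=(u-6,v-13) if n=="top" else (u-8,v-8)
    print("button",len(xs),ray(c,[xs.mean()+o[0],ys.mean()+o[1]],z+.005).round(4))
E
```

```text
top 130 [515.9 274.1  92.6  58.1  -9.4]
top 150 [516.1 274.4  90.9  56.5  -9.4]
top 165 [516.3 274.3  89.4  55.3  -9.4]
top 180 [516.3 274.4  87.6  54.2  -9.3]
top 130 [ 484.4 -278.6   92.4   58.3    8. ]
top 150 [ 484.1 -278.2   91.3   56.1    8.1]
top 165 [ 484.2 -278.2   90.6   55.1    8.1]
top 180 [ 484.5 -278.2   88.5   54.1    8.1]
(274, 208) [ 17 134 212] [212 164 101]
(265, 188) [ 22 124 210] [210 182 108]
(274, 228) [ 23 115 211] [211 188 116]
bench [ 13 179 188] [ 13 182 185]
nest 0.024 [570.4  29.4 147.3 117.4   4.8]
nest 0.012 [572.5  29.6 148.6 118.4   4.8]
button 15 [[0.5159 0.2738 0.037 ]]
side 130 [514.1 273.4  90.9  57.2  -9.6]
side 150 [514.2 273.4  90.2  56.6  -9.4]
side 165 [513.8 273.   89.7  55.7  -9.5]
side 180 [514.1 273.1  89.1  55.5  -9.5]
side 130 [ 482.2 -277.9   90.6   57.8    7.9]
side 150 [ 481.6 -277.6   89.6   57.2    7.9]
side 165 [ 481.7 -278.3   89.6   55.7    7.9]
side 180 [ 481.7 -277.8   89.6   54.7    7.9]
(266, 240) [ 16 119 215] [215 167 115]
(265, 188) [ 12 150 200] [200 130  82]
(266, 260) [ 13 150 187] [187 124  77]
bench [ 12 149 168] [10 25 90]
nest 0.024 [564.7  35.9 145.4 127.5   4.1]
nest 0.012 [570.1  24.8 147.3 129.2   4.1]
button 32 [[0.5131 0.275  0.037 ]]
```

View pics/nest_top.png

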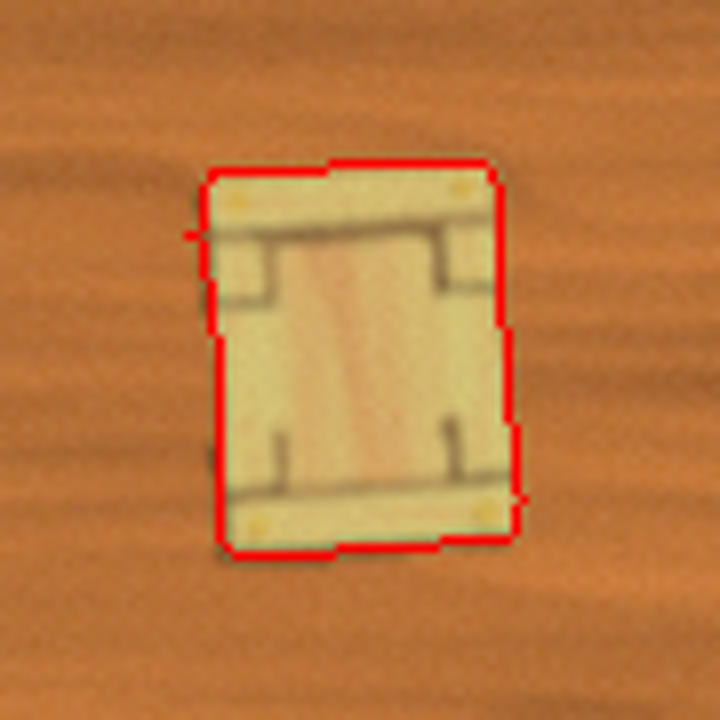

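View pics/nest_side.png

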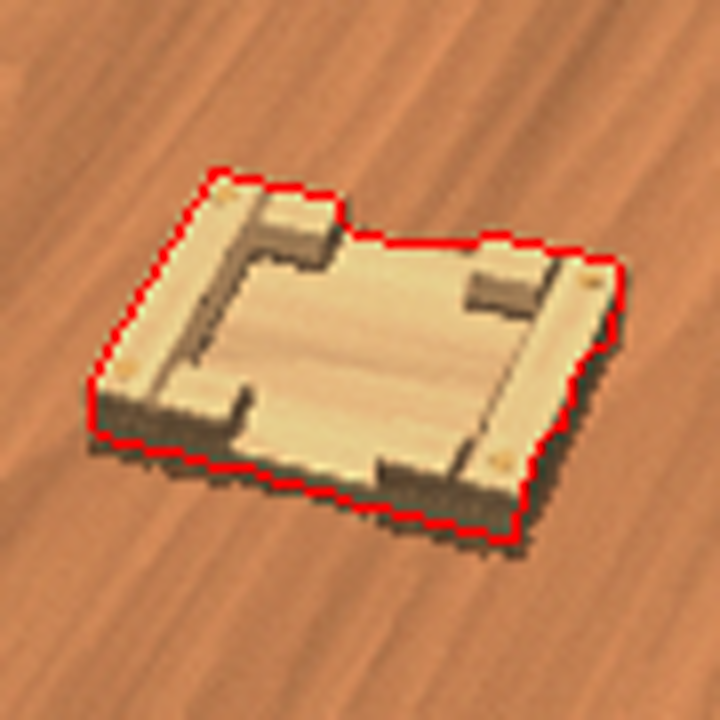

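Run:
```python
from m import *
for n,u,v,L,C in(("top",274,208,[(236,202),(462,188),(484,515),(257,528)],[(207,172),(494,163),(517,540),(223,553)]),("side",266,240,[(225,195),(592,280),(502,460),(127,370)],[(213,172),(622,264),(522,492),(93,382)])):
    c=cam(n)
    f=cv2.cvtColor(c["frame"],cv2.COLOR_RGB2Lab).astype(float)
    for nm,Q in(("screw",L),("corner",C)):
        uv=(np.array(Q)+.5)/8-.5+[u-45,v-45]
        if nm=="screw":   # refine by saturation-weighted centroid
            b=cv2.cvtColor(c["frame"],cv2.COLOR_RGB2HSV)[...,1].astype(float); out=[]
            for x,y in uv.round().astype(int):
                p=b[y-2:y+3,x-2:x+3]; w=np.clip(p-np.median(p)-8,0,None); yy,xx=np.mgrid[y-2:y+3,x-2:x+3]
                out.append([(w*xx).sum()/w.sum(),(w*yy).sum()/w.sum()])
            print((np.array(out)-uv).round(1).tolist())
            for k in(uv,np.array(out)):
                P=ray(c,k,.024); print(n,nm,(P[:,:2].mean(0)*1000).round(1),rect(P))
        else:
            P=ray(c,uv,.024); print(n,nm,(P[:,:2].mean(0)*1000).round(1),rect(P))
```

```text
[[0.1, -0.1], [0.1, -0.3], [0.1, -0.4], [0.1, -0.2]]
top screw [570.1  27.2] [570.   27.4 123.5  84.6   4.5]
top screw [570.9  26.9] [571.   27.1 123.1  84.4   4.5]
top corner [570.7  27. ] [571.   26.8 144.1 108.3   3.6]
[[0.1, -0.2], [-0.4, 0.0], [0.0, 0.2], [-0.3, -0.2]]
side screw [568.   26.1] [567.8  26.2 123.   84.1   4.7]
side screw [568.5  26. ] [568.5  25.9 122.1  84.2   4.5]
side corner [567.8  26. ] [567.6  26.7 138.3 104.1   5.1]
```

```bash
cat > g.py <<'E'
from h import *
import sys
def go(x,y,z,yaw,turn_first=True):
    s=bot.read_state(); Rm=R.from_rotvec(s["tcp_rot"]); p=np.array(s["tool_pos"])
    th=np.deg2rad(yaw); T=R.from_matrix(np.array([[np.cos(th),np.sin(th),0],[np.sin(th),-np.cos(th),0],[0,0,-1]]))
    rel=(Rm.inv()*T).as_rotvec()
    d=np.array([x,y,z])-p
    X=Rm.as_matrix()[:,0]
    print("t",round(s["time"],2),"pos",p.round(4),"yaw",np.rad2deg(np.arctan2(X[1],X[0])).round(2),"F",np.round(s["wrist_force"],1),"w",round(s["width"],3),"q6",s["q"][5].round(2))
    print("turn tool rv",rel.round(4),"| shift in present tool",Rm.inv().apply(d).round(4),"| shift in turned tool",T.inv().apply(d).round(4))
if __name__=="__main__": go(*map(float,sys.argv[1:5]))
E
python3 g.py 0.515 -0.30 0.23 -99.4; python3 g.py 0.5151 0.2738 0.23 -99.4
```

```text
t 0.4 pos [ 0.2269 -0.6357  0.2311] yaw -70.36 F [ 0.   0.  -0.4] w 1.002 q6 -0.04
turn tool rv [1.000e-04 3.000e-04 5.069e-01] | shift in present tool [-0.2193 -0.3842  0.0012] | shift in turned tool [-0.3782 -0.2294  0.0011]
t 0.4 pos [ 0.2269 -0.6357  0.2311] yaw -70.36 F [ 0.   0.  -0.4] w 1.002 q6 -0.04
turn tool rv [1.000e-04 3.000e-04 5.069e-01] | shift in present tool [-0.7596 -0.5772  0.0013] | shift in turned tool [-0.9443 -0.1358  0.0011]
```

Look-alikes (top view): lower half (189,225), with dowels and a brass button; upper half (376,238), with four plain holes and no button; wooden nest (274,208); grey nests (188,292) and (377,299), rejected for their colour. The white tray at (64,163) and the offcut are neither. The crop confirmed all three choices.

Call:
carry_out --deltas '[{"delta_pos":[0,0,0],"dr":[0,0,0.169]},{"delta_pos":[0,0,0],"dr":[0,0,0.169]},{"delta_pos":[0,0,0],"dr":[0,0,0.169]},{"delta_pos":[-0.054,-0.0328,0],"dr":[0,0,0]},{"delta_pos":[-0.054,-0.0328,0],"dr":[0,0,0]},{"delta_pos":[-0.054,-0.0328,0],"dr":[0,0,0]},{"delta_pos":[-0.054,-0.0328,0],"dr":[0,0,0]},{"delta_pos":[-0.054,-0.0328,0],"dr":[0,0,0]},{"delta_pos":[-0.054,-0.0328,0],"dr":[0,0,0]},{"delta_pos":[-0.054,-0.0328,0],"dr":[0,0,0]}]' --grip 1

```text
time: 1.65
tool_pos: [0.5133, -0.3024, 0.2317]
tcp_rot: [-2.031, 2.396, -0.002]
wrist_force: [-0.0, -0.4, -0.1]
width: 1.002
```

```bash
python3 g.py 0.5151 0.2738 0.10 -99.4
```

```text
t 1.65 pos [ 0.5133 -0.3024  0.2317] yaw -99.42 F [-0.  -0.4 -0.1] w 1.002 q6 1.16
turn tool rv [-0.0009 -0.0005 -0.0003] | shift in present tool [-0.5688  0.0926  0.1313] | shift in turned tool [-0.5687  0.0923  0.1317]
```

Call:
carry_out --deltas '[{"delta_pos":[-0.0569,0.0093,0],"dr":[0,0,0]},{"delta_pos":[-0.0569,0.0093,0],"dr":[0,0,0]},{"delta_pos":[-0.0569,0.0093,0],"dr":[0,0,0]},{"delta_pos":[-0.0569,0.0093,0.01],"dr":[0,0,0]},{"delta_pos":[-0.0569,0.0093,0.01],"dr":[0,0,0]},{"delta_pos":[-0.0569,0.0093,0.01],"dr":[0,0,0]},{"delta_pos":[-0.0569,0.0093,0.015],"dr":[0,0,0]},{"delta_pos":[-0.0569,0.0093,0.02],"dr":[0,0,0]},{"delta_pos":[-0.0569,0.0093,0.02],"dr":[0,0,0]},{"delta_pos":[-0.0569,0.0093,0.02],"dr":[0,0,0]}]'

```text
time: 2.9
tool_pos: [0.5133, 0.2746, 0.1261]
tcp_rot: [-2.031, 2.395, -0.001]
wrist_force: [1.1, 0.2, 0.1]
width: 0.999
```

```bash
python3 g.py 0.5151 0.2738 0.004 -99.4
python3 - <<'E'
from m import *
t=cam("top");s=cam("side")
ims=[cv2.resize(c["frame"][v-50:v+50,u-50:u+50,::-1],(400,400)) for c,u,v in((t,189,225),(s,241,305))]
cv2.imwrite("pics/pre1.png",np.hstack(ims))
E
```

```text
t 2.9 pos [0.5133 0.2746 0.1261] yaw -99.4 F [1.1 0.2 0.1] w 0.999 q6 2.18
turn tool rv [-0.0011  0.0006  0.0001] | shift in present tool [ 0.0006 -0.0017  0.1221] | shift in turned tool [ 0.0005 -0.0019  0.1221]
```

View pics/pre1.png

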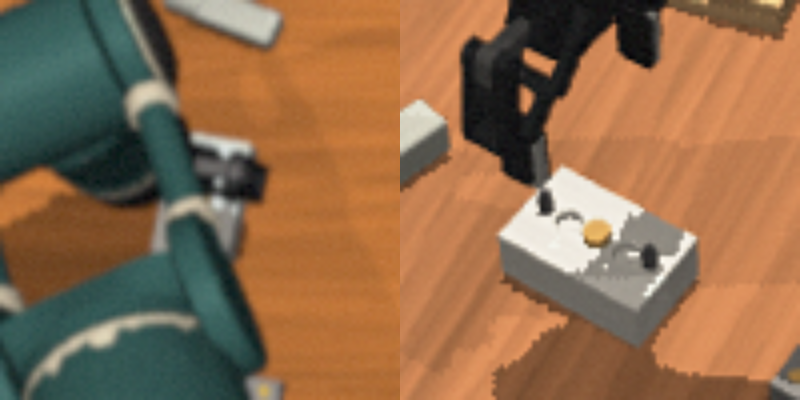

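Call:
carry_out --deltas '[{"delta_pos":[0.0005,-0.0018,0.025],"dr":[0,0,0]},{"delta_pos":[0,0,0.025],"dr":[0,0,0]},{"delta_pos":[0,0,0.025],"dr":[0,0,0]},{"delta_pos":[0,0,0.02],"dr":[0,0,0]},{"delta_pos":[0,0,0.015],"dr":[0,0,0]},{"delta_pos":[0,0,0.009],"dr":[0,0,0]},{"delta_pos":[0,0,0.005],"dr":[0,0,0]},{"delta_pos":[0,0,0],"dr":[0,0,0]},{"delta_pos":[0,0,0],"dr":[0,0,0]}]'

```text
time: 4.12
tool_pos: [0.5156, 0.2721, 0.0029]
tcp_rot: [-2.031, 2.395, -0.0]
wrist_force: [0.3, 0.6, 0.4]
width: 1.0
```

```bash
python3 g.py 0.5151 0.2738 0.001 -99.4
python3 - <<'E'
from m import *
s=cam("side")
crop(s,241,300,50,50,8,"pics/pre2.png")
E
```

```text
t 4.12 pos [0.5156 0.2721 0.0029] yaw -99.41 F [0.3 0.6 0.4] w 1.0 q6 2.18
turn tool rv [-0.001   0.0007 -0.0001] | shift in present tool [-0.0016  0.0008  0.0019] | shift in turned tool [-0.0016  0.0008  0.0019]
```

View pics/pre2.png

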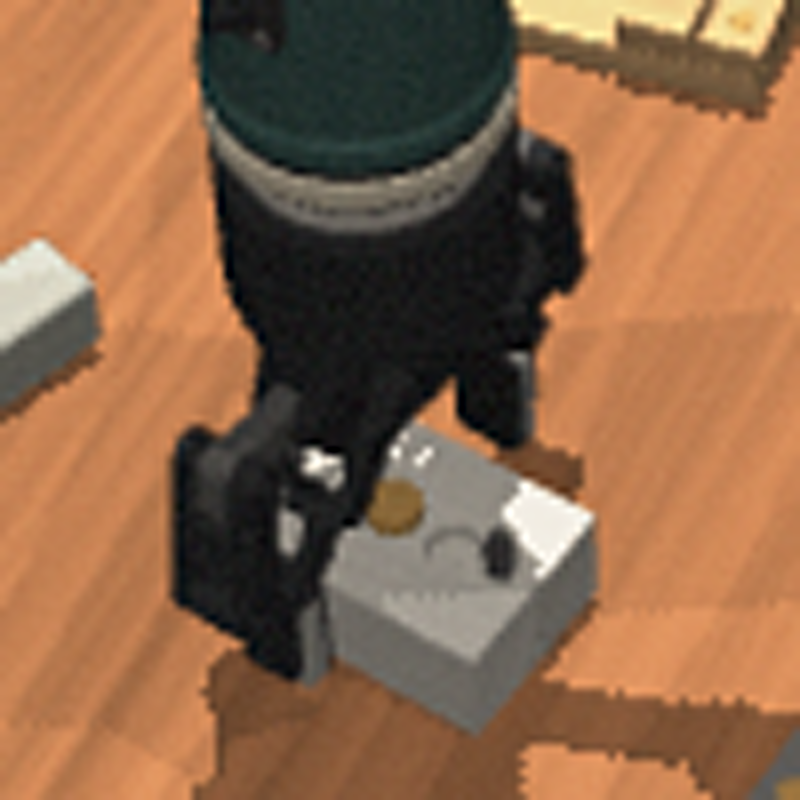

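Call:
carry_out --deltas '[{"delta_pos":[-0.0015,0.0008,0.001],"dr":[0,0,0]},{"delta_pos":[0,0,0],"dr":[0,0,0]}]'

```text
time: 4.42
tool_pos: [0.5145, 0.2736, 0.0015]
tcp_rot: [-2.032, 2.396, -0.0]
wrist_force: [-0.1, 0.2, -0.7]
width: 1.003
```

Call:
carry_out --deltas '[{"delta_pos":[0,0,0],"dr":[0,0,0]},{"delta_pos":[0,0,0],"dr":[0,0,0]},{"delta_pos":[0,0,0],"dr":[0,0,0]},{"delta_pos":[0,0,0],"dr":[0,0,0]},{"delta_pos":[0,0,0],"dr":[0,0,0]},{"delta_pos":[0,0,0],"dr":[0,0,0]}]' --grip 0 --force 70

```text
time: 5.18
tool_pos: [0.5148, 0.2735, 0.0017]
tcp_rot: [-2.032, 2.396, -0.0]
wrist_force: [-0.2, -1.1, 5.2]
width: 0.64
```

```bash
python3 g.py 0.5151 0.2738 0.13 -99.4
python3 - <<'E'
from m import *
s=cam("side")
crop(s,241,300,50,50,8,"pics/gr1.png")
E
```

```text
t 5.17 pos [0.5148 0.2735 0.0017] yaw -99.4 F [-0.2 -1.1  5.2] w 0.64 q6 2.18
turn tool rv [-0.0005  0.0002 -0.    ] | shift in present tool [-0.0004 -0.0003 -0.1283] | shift in turned tool [-0.0004 -0.0002 -0.1283]
```

View pics/gr1.png

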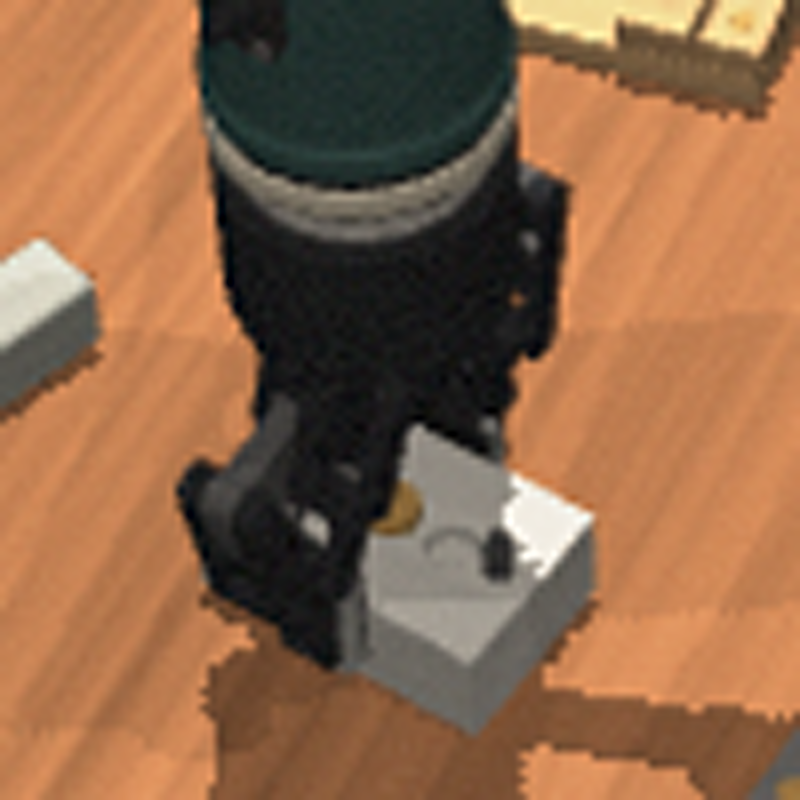

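Call:
carry_out --deltas '[{"delta_pos":[0,0,-0.005],"dr":[0,0,0]},{"delta_pos":[0,0,-0.01],"dr":[0,0,0]},{"delta_pos":[0,0,-0.025],"dr":[0,0,0]},{"delta_pos":[0,0,-0.03],"dr":[0,0,0]},{"delta_pos":[0,0,-0.03],"dr":[0,0,0]},{"delta_pos":[0,0,0],"dr":[0,0,-0.121]},{"delta_pos":[0,0,0],"dr":[0,0,-0.1216]},{"delta_pos":[0,0,0],"dr":[0,0,0]}]'

```text
time: 6.22
tool_pos: [0.5139, 0.2733, 0.1011]
tcp_rot: [2.305, -2.134, -0.001]
wrist_force: [-0.6, -0.3, -3.6]
width: 0.644
```

```bash
python3 g.py 0.5691 0.0262 0.10 -85.5
```

```text
t 6.22 pos [0.5139 0.2733 0.1011] yaw -85.59 F [-0.6 -0.3 -3.6] w 0.644 q6 1.94
turn tool rv [ 0.0008 -0.0001 -0.0015] | shift in present tool [ 0.2506 -0.036   0.0011] | shift in turned tool [ 0.2506 -0.0356  0.0011]
```

Call:
carry_out --deltas '[{"delta_pos":[0.0418,-0.006,0],"dr":[0,0,-0.0015]},{"delta_pos":[0.0418,-0.006,0],"dr":[0,0,0]},{"delta_pos":[0.0418,-0.006,0],"dr":[0,0,0]},{"delta_pos":[0.0418,-0.006,0],"dr":[0,0,0]},{"delta_pos":[0.0418,-0.006,0],"dr":[0,0,0]},{"delta_pos":[0.0416,-0.006,0],"dr":[0,0,0]},{"delta_pos":[0,0,0],"dr":[0,0,0]},{"delta_pos":[0,0,0],"dr":[0,0,0]}]'

```text
time: 7.22
tool_pos: [0.5698, 0.0266, 0.1009]
tcp_rot: [2.306, -2.133, -0.002]
wrist_force: [0.0, -0.1, -3.8]
width: 0.643
```

```bash
python3 g.py 0.5691 0.0262 0.0137 -85.5
python3 - <<'E'
from m import *
t=cam("top");s=cam("side")
ims=[cv2.resize(c["frame"][v-50:v+50,u-50:u+50,::-1],(400,400)) for c,u,v in((t,274,208),(s,266,220))]
cv2.imwrite("pics/ov1.png",np.hstack(ims))
E
```

```text
t 7.22 pos [0.5698 0.0266 0.1009] yaw -85.55 F [ 0.  -0.1 -3.8] w 0.643 q6 1.5
turn tool rv [ 0.001   0.0006 -0.001 ] | shift in present tool [0.0004 0.0007 0.0872] | shift in turned tool [0.0003 0.0007 0.0872]
```

View pics/ov1.png

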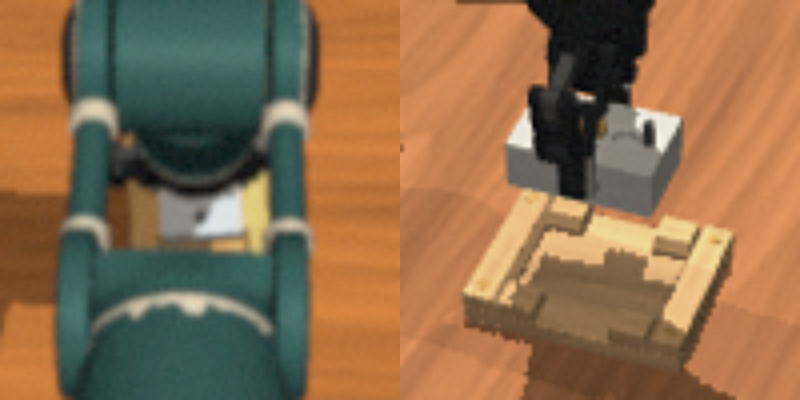

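Call:
carry_out --deltas '[{"delta_pos":[0.0003,0.0007,0.02],"dr":[0,0,-0.001]},{"delta_pos":[0,0,0.025],"dr":[0,0,0]},{"delta_pos":[0,0,0.016],"dr":[0,0,0]},{"delta_pos":[0,0,0.009],"dr":[0,0,0]},{"delta_pos":[0,0,0],"dr":[0,0,0]},{"delta_pos":[0,0,0],"dr":[0,0,0]}]'

```text
time: 8.07
tool_pos: [0.5705, 0.0262, 0.0321]
tcp_rot: [-2.309, 2.129, -0.002]
wrist_force: [0.1, -0.0, -4.6]
width: 0.643
```

```bash
python3 g.py 0.5691 0.0262 0.0137 -85.5
python3 - <<'E'
from m import *
t=cam("top");s=cam("side")
ims=[cv2.resize(c["frame"][v-33:v+33,u-33:u+33,::-1],(400,400)) for c,u,v in((t,274,208),(s,266,235))]
cv2.imwrite("pics/ov2.png",np.hstack(ims))
E
```

```text
t 8.07 pos [0.5705 0.0262 0.0321] yaw -85.36 F [ 0.1 -0.  -4.6] w 0.643 q6 1.49
turn tool rv [-0.0016 -0.0001  0.0024] | shift in present tool [-0.0001  0.0014  0.0184] | shift in turned tool [-0.0001  0.0014  0.0184]
```

View pics/ov2.png

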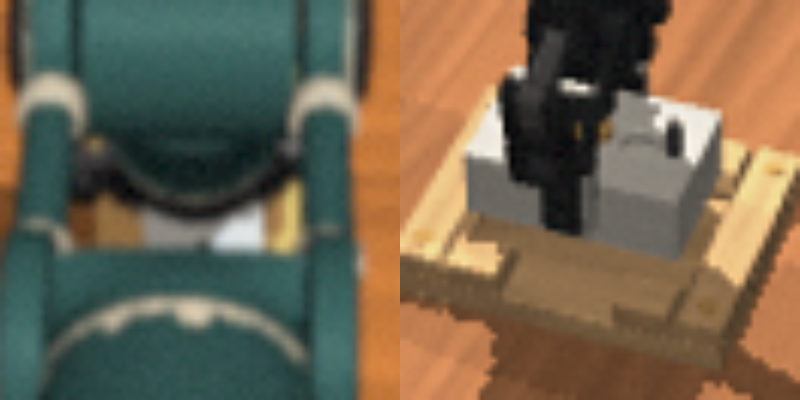

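Run:
```python
from m import *
c=cam("side")
P=ray(c,[(285.8,219.8),(280.5,233.0),(244.6,227)],.0624)*1000;print(P.round(1))
th=np.deg2rad(4.55);X=np.array([np.cos(th),np.sin(th)]);Y=np.array([-X[1],X[0]])
for nm,ctr in(("nest(side)",(568.3,26.0)),):
    d=P[:,:2]-ctr; print(nm,"local",np.c_[d@X,d@Y].round(1))
```

```text
[[527.9  -6.3  62.4]
 [521.1  41.7  62.4]
 [608.7  57.   62.4]]
nest(side) local [[-42.9 -29. ]
 [-45.8  19.4]
 [ 42.8  27.7]]
```

Call:
carry_out --deltas '[{"delta_pos":[0,0.0003,0.005],"dr":[0,0,0.001]},{"delta_pos":[0,0,0.004],"dr":[0,0,0]},{"delta_pos":[0,0,0.004],"dr":[0,0,0]},{"delta_pos":[0,0,0],"dr":[0,0,0]}]'

```text
time: 8.72
tool_pos: [0.5687, 0.0261, 0.0176]
tcp_rot: [2.308, -2.13, -0.002]
wrist_force: [-0.2, -0.0, -3.4]
width: 0.641
```

Call:
carry_out --deltas '[{"delta_pos":[0,0,0.002],"dr":[0,0,0]},{"delta_pos":[0,0,0.002],"dr":[0,0,0]},{"delta_pos":[0,0,0],"dr":[0,0,0]}]'

```text
time: 9.1
tool_pos: [0.5692, 0.0261, 0.0141]
tcp_rot: [2.308, -2.131, -0.0]
wrist_force: [-0.7, -0.0, -4.5]
width: 0.649
```

```bash
python3 g.py 0.5691 0.0262 0.0137 -85.5
```

```text
t 9.1 pos [0.5692 0.0261 0.0141] yaw -85.42 F [-0.7 -0.  -4.5] w 0.649 q6 1.49
turn tool rv [0.0003 0.     0.0013] | shift in present tool [-0.0001  0.0001  0.0004] | shift in turned tool [-0.0001  0.0001  0.0004]
```

Call:
carry_out --deltas '[{"delta_pos":[0,0,0.0008],"dr":[0,0,0]},{"delta_pos":[0,0,0.0008],"dr":[0,0,0]},{"delta_pos":[0,0,0],"dr":[0,0,0]}]'

```text
time: 9.48
tool_pos: [0.5695, 0.0261, 0.0137]
tcp_rot: [-2.308, 2.131, -0.0]
wrist_force: [-4.5, 0.4, 5.7]
width: 0.644
```

```bash
python3 g.py 0.5691 0.0262 0.0137 -85.5
python3 - <<'E'
from m import *
s=cam("side")
crop(s,266,235,37,37,8,"pics/in1.png")
E
```

```text
t 9.47 pos [0.5695 0.0261 0.0137] yaw -85.42 F [-4.5  0.4  5.7] w 0.644 q6 1.49
turn tool rv [-0.0001 -0.0001  0.0014] | shift in present tool [-0.0001  0.0004 -0.    ] | shift in turned tool [-0.0001  0.0004 -0.    ]
```

View pics/in1.png

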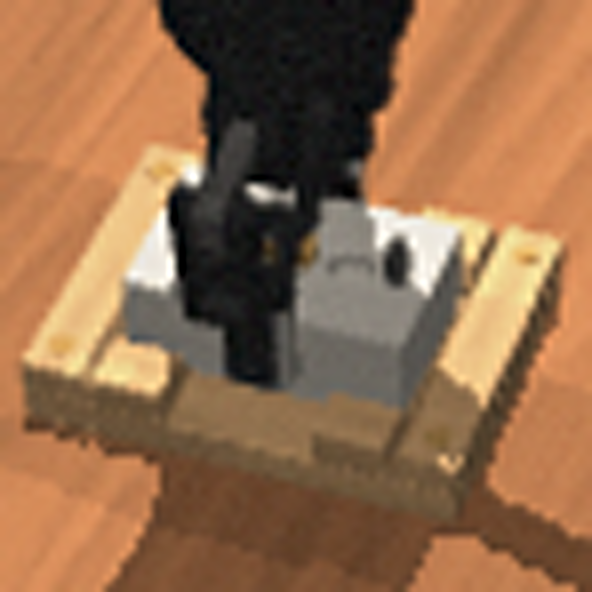

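Call:
carry_out --deltas '[{"delta_pos":[0,0,0],"dr":[0,0,0]},{"delta_pos":[0,0,0],"dr":[0,0,0]},{"delta_pos":[0,0,0],"dr":[0,0,0]},{"delta_pos":[0,0,0],"dr":[0,0,0]},{"delta_pos":[0,0,-0.005],"dr":[0,0,0]},{"delta_pos":[0,0,-0.02],"dr":[0,0,0]},{"delta_pos":[0,0,-0.04],"dr":[0,0,0]},{"delta_pos":[0,0,-0.05],"dr":[0,0,0]},{"delta_pos":[0,0,-0.04],"dr":[0,0,0.06]},{"delta_pos":[0,0,0],"dr":[0,0,0]}]' --grip 1

```text
time: 10.78
tool_pos: [0.5731, 0.0261, 0.1744]
tcp_rot: [-2.238, 2.194, -0.012]
wrist_force: [1.4, -0.2, -0.7]
width: 1.002
```

```bash
python3 g.py 0.483 -0.2781 0.10 -82.0
```

```text
t 10.78 pos [0.5731 0.0261 0.1744] yaw -88.87 F [ 1.4 -0.2 -0.7] w 1.002 q6 1.55
turn tool rv [-0.0111 -0.0008 -0.1198] | shift in present tool [0.3024 0.0969 0.0733] | shift in turned tool [0.2887 0.1316 0.0744]
```

Call:
carry_out --deltas '[{"delta_pos":[0,0,0],"dr":[0,0,-0.12]},{"delta_pos":[0.0481,0.0219,0],"dr":[0,0,0]},{"delta_pos":[0.0481,0.0219,0],"dr":[0,0,0]},{"delta_pos":[0.0481,0.0219,0],"dr":[0,0,0]},{"delta_pos":[0.0481,0.0219,0.01],"dr":[0,0,0]},{"delta_pos":[0.0481,0.0219,0.02],"dr":[0,0,0]},{"delta_pos":[0.0481,0.0219,0.02],"dr":[0,0,0]},{"delta_pos":[0,0,0.02],"dr":[0,0,0]},{"delta_pos":[0,0,0],"dr":[0,0,0]},{"delta_pos":[0,0,0],"dr":[0,0,0]}]'

```text
time: 12.02
tool_pos: [0.4796, -0.2776, 0.0981]
tcp_rot: [-2.372, 2.06, 0.0]
wrist_force: [-0.2, -0.8, -0.0]
width: 1.001
```

```bash
python3 g.py 0.483 -0.2781 0.0017 -82.0;  python3 - <<'E'
from m import *
t=cam("top");s=cam("side")
cv2.imwrite("pics/t2.png",t["frame"][:,:,::-1])
for thr in(130,150,165): print(rect(ray(s,blob(white(s,thr),300,228),.044)) if blob(white(s,thr),300,228) is not None else "")
ims=[cv2.resize(c["frame"][v-40:v+40,u-40:u+40,::-1],(400,400)) for c,u,v in((t,274,208),(s,266,235))]
im2=[cv2.resize(c["frame"][v-40:v+40,u-40:u+40,::-1],(400,400)) for c,u,v in((t,376,238),(s,339,177))]
cv2.imwrite("pics/a2.png",cv2.resize(np.vstack([np.hstack(ims),np.hstack(im2)]),(600,600)))
E
```

```text
t 12.03 pos [ 0.4796 -0.2776  0.0981] yaw -81.94 F [-0.2 -0.8 -0. ] w 1.001 q6 0.86
turn tool rv [-0.0001  0.0001  0.0011] | shift in present tool [ 0.001  -0.0033  0.0964] | shift in turned tool [ 0.001  -0.0033  0.0964]
miss

miss

miss
```

View pics/a2.png

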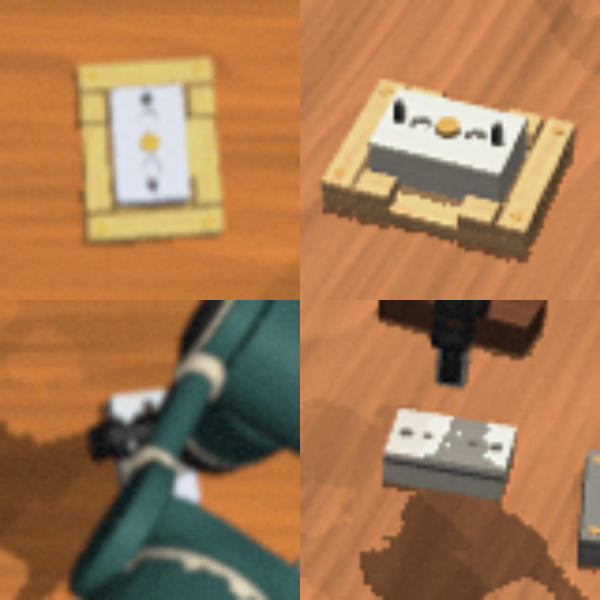

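Run:
```python
from m import *
for n,u,v in(("top",274,204),("side",262,228)):
    c=cam(n)
    for thr in(130,150,165,175):
        b=blob(white(c,thr),u,v)
        if b is not None: print(n,thr,rect(ray(c,b,.044)))
    f=c["frame"].astype(int); m=((f[...,0]-f[...,2]>90)).astype(np.uint8)
    win=np.zeros_like(m); win[v-12:v+12,u-9:u+9]=m[v-12:v+12,u-9:u+9]
    nn,l,st,ce=cv2.connectedComponentsWithStats(win)
    for i in range(1,nn):
        if st[i,4]>4: print("brass",st[i].tolist(),ce[i].round(1),ray(c,ce[i],.049).round(4))
```

```text
top 130 [572.2  22.7  95.4  67.8   4.4]
top 150 [571.7  26.5  92.8  59.1   4.4]
top 165 [571.4  26.9  91.1  57.6   5. ]
top 175 [571.6  26.9  89.8  56.5   4.7]
brass [272, 204, 4, 4, 12] [273.5 205.5] [[0.5708 0.0271 0.049 ]]
side 130 [558.8  50.1 134.8 111.8   4.5]
side 150 [569.5  26.4  90.9  57.8   4.7]
side 165 [569.6  26.1  90.9  56.    4.5]
side 175 [569.1  26.2  89.8  55.9   4.7]
brass [253, 216, 18, 6, 75] [263.1 217.8] [[ 0.5883 -0.0043  0.049 ]]
brass [263, 226, 5, 5, 19] [264.9 227.8] [[0.5689 0.027  0.049 ]]
```

Call:
carry_out --deltas '[{"delta_pos":[0.001,-0.0033,0.02],"dr":[0,0,0.001]},{"delta_pos":[0,0,0.025],"dr":[0,0,0]},{"delta_pos":[0,0,0.02],"dr":[0,0,0]},{"delta_pos":[0,0,0.015],"dr":[0,0,0]},{"delta_pos":[0,0,0.01],"dr":[0,0,0]},{"delta_pos":[0,0,0.005],"dr":[0,0,0]},{"delta_pos":[0,0,0],"dr":[0,0,0]},{"delta_pos":[0,0,0],"dr":[0,0,0]}]'

```text
time: 13.22
tool_pos: [0.4834, -0.2789, 0.0034]
tcp_rot: [-2.37, 2.062, -0.002]
wrist_force: [-0.3, -0.7, 0.6]
width: 1.002
```

```bash
python3 g.py 0.483 -0.2781 0.0005 -82.0
```

```text
t 13.22 pos [ 0.4834 -0.2789  0.0034] yaw -82.05 F [-0.3 -0.7  0.6] w 1.002 q6 0.86
turn tool rv [-0.001  -0.0009 -0.0008] | shift in present tool [-0.0009  0.0003  0.0029] | shift in turned tool [-0.0009  0.0003  0.0029]
```

Call:
carry_out --deltas '[{"delta_pos":[-0.0009,0.0003,0.0025],"dr":[0,0,0]},{"delta_pos":[0,0,0],"dr":[0,0,0]}]'

```text
time: 13.48
tool_pos: [0.4824, -0.2776, 0.0003]
tcp_rot: [-2.37, 2.062, -0.0]
wrist_force: [0.1, 0.1, -0.1]
width: 0.995
```

Call:
carry_out --deltas '[{"delta_pos":[0,0,0],"dr":[0,0,0]},{"delta_pos":[0,0,0],"dr":[0,0,0]},{"delta_pos":[0,0,0],"dr":[0,0,0]},{"delta_pos":[0,0,0],"dr":[0,0,0]},{"delta_pos":[0,0,0],"dr":[0,0,0]},{"delta_pos":[0,0,0],"dr":[0,0,0]}]' --grip 0 --force 80

```text
time: 14.22
tool_pos: [0.4831, -0.2782, 0.0009]
tcp_rot: [-2.37, 2.062, -0.002]
wrist_force: [-0.4, -1.6, 5.1]
width: 0.642
```

```bash
python3 g.py 0.483 -0.2781 0.0005 -82.0
python3 - <<'E'
from m import *
s=cam("side")
crop(s,339,165,37,37,8,"pics/gr2.png")
E
```

```text
t 14.22 pos [ 0.4831 -0.2782  0.0009] yaw -82.04 F [-0.4 -1.6  5.1] w 0.642 q6 0.86
turn tool rv [-0.001  -0.001  -0.0008] | shift in present tool [-0.0001  0.0001  0.0004] | shift in turned tool [-0.0001  0.0001  0.0004]
```

View pics/gr2.png

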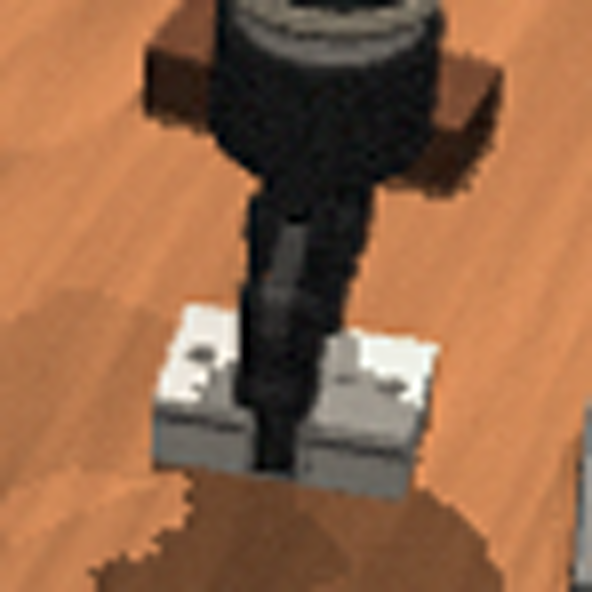

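Call:
carry_out --deltas '[{"delta_pos":[0,0,-0.005],"dr":[0,0,0]},{"delta_pos":[0,0,-0.015],"dr":[0,0,0]},{"delta_pos":[0,0,-0.03],"dr":[0,0,0]},{"delta_pos":[0,0,-0.035],"dr":[0,0,0]},{"delta_pos":[0,0,-0.035],"dr":[0,0,0]},{"delta_pos":[0,0,-0.02],"dr":[0,0,0]},{"delta_pos":[0,0,0],"dr":[0,0,0.059]},{"delta_pos":[0,0,0],"dr":[0,0,0]}]'

```text
time: 15.28
tool_pos: [0.4821, -0.2774, 0.1407]
tcp_rot: [-2.309, 2.13, 0.0]
wrist_force: [-1.1, -0.1, -3.6]
width: 0.637
```

```bash
python3 g.py 0.5702 0.0265 0.14 -85.42
```

```text
t 15.28 pos [ 0.4821 -0.2774  0.1407] yaw -85.39 F [-1.1 -0.1 -3.6] w 0.637 q6 0.92
turn tool rv [-0.      0.0001  0.0006] | shift in present tool [-0.2958 -0.1122  0.0007] | shift in turned tool [-0.2959 -0.1121  0.0007]
```

Call:
carry_out --deltas '[{"delta_pos":[-0.0423,-0.016,0],"dr":[0,0,0]},{"delta_pos":[-0.0423,-0.016,0],"dr":[0,0,0]},{"delta_pos":[-0.0423,-0.016,0],"dr":[0,0,0]},{"delta_pos":[-0.0423,-0.016,0],"dr":[0,0,0]},{"delta_pos":[-0.0423,-0.016,0],"dr":[0,0,0]},{"delta_pos":[-0.0423,-0.016,0],"dr":[0,0,0]},{"delta_pos":[-0.0421,-0.016,0],"dr":[0,0,0]},{"delta_pos":[0,0,0],"dr":[0,0,0]},{"delta_pos":[0,0,0.03],"dr":[0,0,0]},{"delta_pos":[0,0,0.03],"dr":[0,0,0]}]'

```text
time: 16.52
tool_pos: [0.5701, 0.0257, 0.0795]
tcp_rot: [2.309, -2.129, 0.0]
wrist_force: [0.5, -0.4, -4.0]
width: 0.64
```

Call:
carry_out --deltas '[{"delta_pos":[0,0,0.01],"dr":[0,0,0]},{"delta_pos":[0,0,0],"dr":[0,0,0]},{"delta_pos":[0,0,0],"dr":[0,0,0]},{"delta_pos":[0,0,0],"dr":[0,0,0]}]'

```text
time: 17.02
tool_pos: [0.5717, 0.0261, 0.0717]
tcp_rot: [-2.307, 2.13, -0.003]
wrist_force: [-0.0, 0.5, -2.6]
width: 0.639
```

```bash
python3 g.py 0.5702 0.0265 0.062 -85.42; sleep 0; python3 g.py 0.5702 0.0265 0.062 -85.42
python3 - <<'E'
from m import *
s=cam("side")
crop(s,266,220,37,37,8,"pics/ov3.png")
E
```

```text
t 17.02 pos [0.5717 0.0261 0.0717] yaw -85.43 F [-0.   0.5 -2.6] w 0.639 q6 1.49
turn tool rv [-0.0027 -0.0002 -0.0001] | shift in present tool [-0.0006  0.0015  0.0097] | shift in turned tool [-0.0005  0.0015  0.0097]
t 17.02 pos [0.5717 0.0261 0.0717] yaw -85.43 F [-0.   0.5 -2.6] w 0.639 q6 1.49
turn tool rv [-0.0027 -0.0002 -0.0001] | shift in present tool [-0.0006  0.0015  0.0097] | shift in turned tool [-0.0005  0.0015  0.0097]
```

View pics/ov3.png

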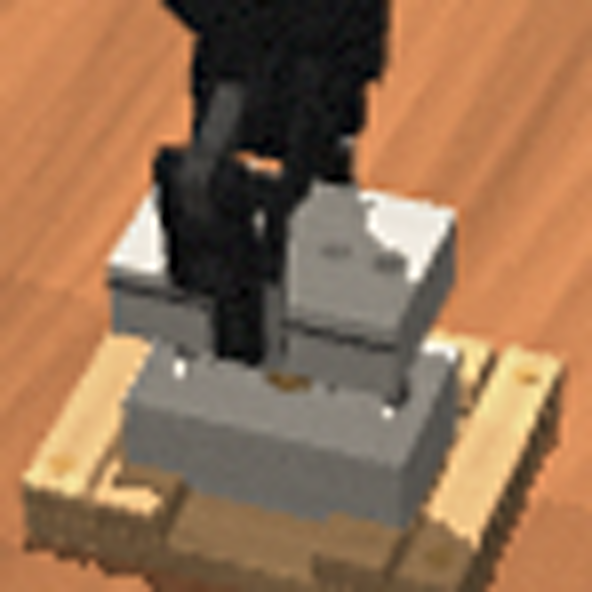

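```bash
python3 - <<'E'
from h import *
L=[]
for i in range(10):
    cam("side"); s=bot.read_state(); L.append(np.r_[s["tool_pos"]*1000 if 1 else 0,s["wrist_force"]])
L=np.array(L);print(L.round(1));print(L.mean(0).round(2))
E
python3 g.py 0.5702 0.0265 0.062 -85.42
```

```text
[[ 5.713e+02  2.620e+01  7.130e+01  1.400e+00 -2.000e-01 -3.300e+00]
 [ 5.711e+02  2.620e+01  7.100e+01  6.000e-01 -6.000e-01 -3.700e+00]
 [ 5.709e+02  2.620e+01  7.080e+01  4.000e-01 -0.000e+00 -3.800e+00]
 [ 5.707e+02  2.620e+01  7.060e+01  5.000e-01  7.000e-01 -3.400e+00]
 [ 5.706e+02  2.620e+01  7.050e+01  4.000e-01  5.000e-01 -3.800e+00]
 [ 5.705e+02  2.630e+01  7.040e+01  0.000e+00  8.000e-01 -4.100e+00]
 [ 5.705e+02  2.620e+01  7.030e+01  5.000e-01 -4.000e-01 -3.600e+00]
 [ 5.704e+02  2.620e+01  7.020e+01  5.000e-01 -8.000e-01 -2.800e+00]
 [ 5.704e+02  2.620e+01  7.010e+01  5.000e-01 -0.000e+00 -2.500e+00]
 [ 5.704e+02  2.620e+01  7.010e+01  5.000e-01  1.600e+00 -3.400e+00]]
[ 5.7068e+02  2.6220e+01  7.0540e+01  5.5000e-01  1.6000e-01 -3.4300e+00]
t 17.57 pos [0.5704 0.0262 0.0701] yaw -85.42 F [ 0.5  1.6 -3.4] w 0.638 q6 1.49
turn tool rv [ 0.0002 -0.      0.    ] | shift in present tool [-0.0003  0.0002  0.0081] | shift in turned tool [-0.0003  0.0002  0.0081]
```

Call:
carry_out --deltas '[{"delta_pos":[-0.0002,0.0002,0.003],"dr":[0,0,0]},{"delta_pos":[0,0,0.003],"dr":[0,0,0]},{"delta_pos":[0,0,0.003],"dr":[0,0,0]},{"delta_pos":[0,0,0],"dr":[0,0,0]},{"delta_pos":[0,0,0],"dr":[0,0,0]},{"delta_pos":[0,0,0],"dr":[0,0,0]}]'

```text
time: 18.32
tool_pos: [0.5704, 0.0264, 0.0613]
tcp_rot: [-2.308, 2.131, -0.0]
wrist_force: [0.9, 0.1, -3.3]
width: 0.642
```

```bash
python3 g.py 0.5702 0.0264 0.055 -85.42
python3 - <<'E'
from m import *
s=cam("side")
crop(s,266,220,37,37,8,"pics/ov4.png")
E
```

```text
t 18.32 pos [0.5704 0.0264 0.0613] yaw -85.42 F [ 0.9  0.1 -3.3] w 0.642 q6 1.49
turn tool rv [-0.0003  0.     -0.0001] | shift in present tool [-0.      0.0002  0.0063] | shift in turned tool [-0.      0.0002  0.0063]
```

View pics/ov4.png

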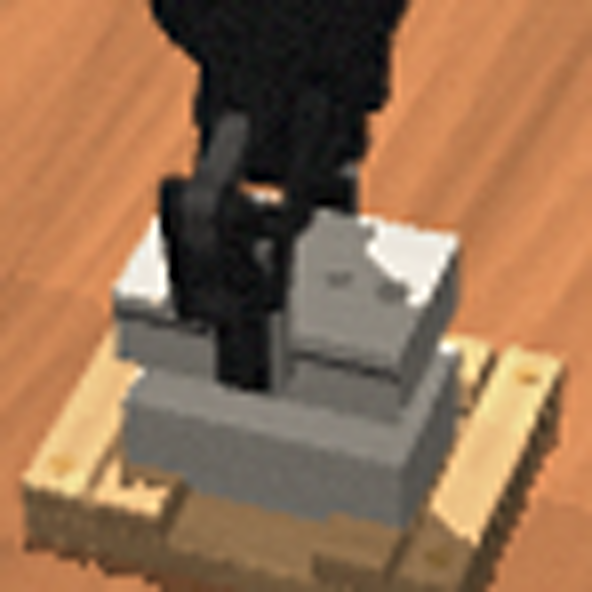

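Call:
carry_out --deltas '[{"delta_pos":[0,0.0001,0.002],"dr":[0,0,0]},{"delta_pos":[0,0,0.002],"dr":[0,0,0]},{"delta_pos":[0,0,0.002],"dr":[0,0,0]},{"delta_pos":[0,0,0],"dr":[0,0,0]},{"delta_pos":[0,0,0],"dr":[0,0,0]},{"delta_pos":[0,0,0],"dr":[0,0,0]}]'

```text
time: 19.12
tool_pos: [0.5703, 0.0264, 0.0553]
tcp_rot: [-2.308, 2.131, -0.0]
wrist_force: [-0.3, -0.5, -2.6]
width: 0.642
```

```bash
python3 g.py 0.5702 0.0264 0.0449 -85.42
```

```text
t 19.12 pos [0.5703 0.0264 0.0553] yaw -85.42 F [-0.3 -0.5 -2.6] w 0.642 q6 1.49
turn tool rv [-0.0002 -0.     -0.    ] | shift in present tool [-0.      0.0001  0.0104] | shift in turned tool [-0.      0.0001  0.0104]
```

Call:
carry_out --deltas '[{"delta_pos":[0,0,0.002],"dr":[0,0,0]},{"delta_pos":[0,0,0.0015],"dr":[0,0,0]},{"delta_pos":[0,0,0.0015],"dr":[0,0,0]},{"delta_pos":[0,0,0],"dr":[0,0,0]},{"delta_pos":[0,0,0],"dr":[0,0,0]},{"delta_pos":[0,0,0],"dr":[0,0,0]}]' --force 110

```text
time: 19.88
tool_pos: [0.5701, 0.0264, 0.0501]
tcp_rot: [2.308, -2.131, -0.0]
wrist_force: [0.7, 0.6, -3.3]
width: 0.634
```

```bash
python3 g.py 0.5702 0.0264 0.0449 -85.42
```

```text
t 19.88 pos [0.5701 0.0264 0.0501] yaw -85.42 F [ 0.7  0.6 -3.3] w 0.634 q6 1.49
turn tool rv [ 0.0001  0.     -0.    ] | shift in present tool [-0.     -0.0001  0.0052] | shift in turned tool [-0.     -0.0001  0.0052]
```

Dowels are engaged with no side force. Next I compress the button.

Call:
carry_out --deltas '[{"delta_pos":[0,0,0.001],"dr":[0,0,0]},{"delta_pos":[0,0,0.001],"dr":[0,0,0]},{"delta_pos":[0,0,0.001],"dr":[0,0,0]},{"delta_pos":[0,0,0],"dr":[0,0,0]},{"delta_pos":[0,0,0],"dr":[0,0,0]},{"delta_pos":[0,0,0],"dr":[0,0,0]}]'

```text
time: 20.62
tool_pos: [0.5702, 0.0264, 0.0473]
tcp_rot: [-2.308, 2.131, -0.0]
wrist_force: [-2.8, 0.1, 4.8]
width: 0.636
```

Call:
carry_out --deltas '[{"delta_pos":[0,0,0.001],"dr":[0,0,0]},{"delta_pos":[0,0,0.0005],"dr":[0,0,0]},{"delta_pos":[0,0,0],"dr":[0,0,0]},{"delta_pos":[0,0,0],"dr":[0,0,0]},{"delta_pos":[0,0,0],"dr":[0,0,0]},{"delta_pos":[0,0,0],"dr":[0,0,0]}]'

```text
time: 21.38
tool_pos: [0.5702, 0.0264, 0.0458]
tcp_rot: [-2.308, 2.131, -0.0]
wrist_force: [-3.9, -0.8, 5.6]
width: 0.631
```

```bash
python3 g.py 0.5702 0.0264 0.0449 -85.42
```

```text
t 21.38 pos [0.5702 0.0264 0.0458] yaw -85.42 F [-3.9 -0.8  5.6] w 0.631 q6 1.49
turn tool rv [-0. -0. -0.] | shift in present tool [-0.      0.      0.0009] | shift in turned tool [-0.      0.      0.0009]
```

Call:
carry_out --deltas '[{"delta_pos":[0,0.0003,0.0005],"dr":[0,0,0]},{"delta_pos":[0,0,0.0004],"dr":[0,0,0]},{"delta_pos":[0,0,0],"dr":[0,0,0]},{"delta_pos":[0,0,0],"dr":[0,0,0]},{"delta_pos":[0,0,0],"dr":[0,0,0]},{"delta_pos":[0,0,0],"dr":[0,0,0]}]'

```text
time: 22.12
tool_pos: [0.5702, 0.0264, 0.0451]
tcp_rot: [-2.308, 2.131, -0.001]
wrist_force: [-4.1, 0.7, 6.6]
width: 0.633
```

Call:
carry_out --deltas '[{"delta_pos":[0,0,0.0003],"dr":[0,0,0]},{"delta_pos":[0,0,0],"dr":[0,0,0]},{"delta_pos":[0,0,0],"dr":[0,0,0]},{"delta_pos":[0,0,0],"dr":[0,0,0]},{"delta_pos":[0,0,0],"dr":[0,0,0]},{"delta_pos":[0,0,0],"dr":[0,0,0]}]'

```text
time: 22.88
tool_pos: [0.5702, 0.0264, 0.0451]
tcp_rot: [-2.308, 2.131, -0.001]
wrist_force: [-4.6, 0.0, 7.6]
width: 0.634
```

```bash
python3 g.py 0.5702 0.0264 0.0449 -85.42
```

```text
t 22.88 pos [0.5702 0.0264 0.0451] yaw -85.42 F [-4.6  0.   7.6] w 0.634 q6 1.49
turn tool rv [-0.0005 -0.     -0.    ] | shift in present tool [-0.     -0.      0.0002] | shift in turned tool [-0.     -0.      0.0002]
```

Call:
carry_out --deltas '[{"delta_pos":[0,0.0005,0.0005],"dr":[0,0,0]},{"delta_pos":[0,0,0.0005],"dr":[0,0,0]},{"delta_pos":[0,0,0],"dr":[0,0,0]},{"delta_pos":[0,0,0],"dr":[0,0,0]},{"delta_pos":[0,0,0],"dr":[0,0,0]},{"delta_pos":[0,0,0],"dr":[0,0,0]}]'

```text
time: 23.62
tool_pos: [0.5702, 0.0264, 0.0451]
tcp_rot: [-2.308, 2.13, -0.002]
wrist_force: [-5.5, 1.5, 12.8]
width: 0.633
```

Run:
```python
from h import *
L=[]
for i in range(10):
    cam("side"); s=bot.read_state(); L.append(np.r_[s["tool_pos"]*1000,s["wrist_force"]])
L=np.array(L);print(L[::3].round(2));print(L.mean(0).round(2),s["torque"],s["tcp_rot"])
```

```text
[[ 5.7022e+02  2.6390e+01  4.5050e+01 -5.8700e+00  2.9000e-01  1.3080e+01]
 [ 5.7021e+02  2.6380e+01  4.5070e+01 -6.2400e+00 -2.4000e-01  1.2660e+01]
 [ 5.7019e+02  2.6380e+01  4.5060e+01 -6.3200e+00  7.0000e-01  1.3950e+01]
 [ 5.7023e+02  2.6380e+01  4.5040e+01 -5.7600e+00  1.1000e-01  1.2290e+01]]
[ 5.702e+02  2.639e+01  4.505e+01 -5.810e+00  4.100e-01  1.283e+01] [-0.09225816  0.98348669 -0.04136654] [-2.30761536e+00  2.13021995e+00 -1.72184532e-03]
```

Call:
carry_out --deltas '[{"delta_pos":[0,0.0005,0.0007],"dr":[0,0,0]},{"delta_pos":[0,0.0005,0.0007],"dr":[0,0,0]},{"delta_pos":[0,0,0],"dr":[0,0,0]},{"delta_pos":[0,0,0],"dr":[0,0,0]},{"delta_pos":[0,0,0],"dr":[0,0,0]},{"delta_pos":[0,0,0],"dr":[0,0,0]},{"delta_pos":[0,0,0],"dr":[0,0,0]},{"delta_pos":[0,0,0],"dr":[0,0,0]}]'

```text
time: 25.12
tool_pos: [0.5702, 0.0264, 0.045]
tcp_rot: [-2.307, 2.129, -0.004]
wrist_force: [-6.3, -1.0, 18.9]
width: 0.631
```

```bash
cat > avg.py <<'E'
from h import *
L=[]
for i in range(10):
    cam("side"); s=bot.read_state(); L.append(np.r_[s["tool_pos"]*1000,s["wrist_force"]])
L=np.array(L);print(s["time"],L.mean(0).round(2),s["torque"].round(2),s["tcp_rot"].round(4),s["width"]); print("z,Fz trend",L[::3,2].round(2),L[::3,5].round(1))
E
python3 avg.py
python3 - <<'E'
from m import *
s=cam("side")
crop(s,266,225,37,37,8,"pics/fin.png")
E
```

```text
25.625 [570.24  26.38  45.03  -6.55   0.64  18.53] [-0.05  1.24 -0.04] [-2.3067  2.1292 -0.0038] 0.6337697571279534
z,Fz trend [45.04 45.05 45.02 45.03] [18.4 18.4 18.2 17.8]
```

View pics/fin.png

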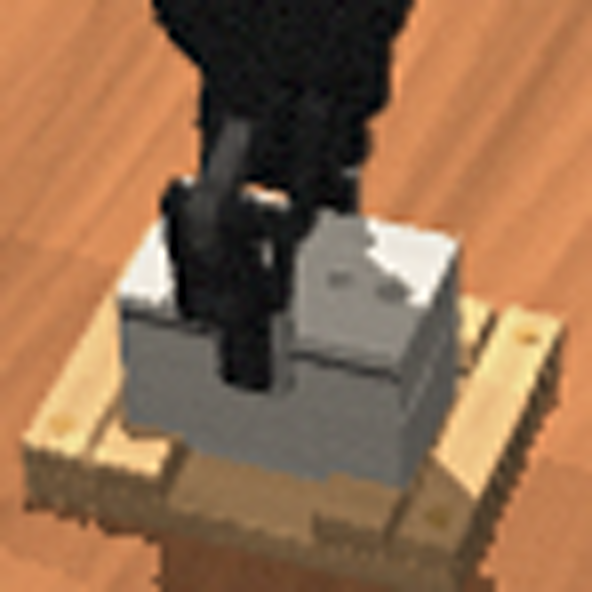

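Call:
carry_out --deltas '[{"delta_pos":[0,0,0.0004],"dr":[0,0,0]},{"delta_pos":[0,0,0],"dr":[0,0,0]},{"delta_pos":[0,0,0],"dr":[0,0,0]},{"delta_pos":[0,0,0],"dr":[0,0,0]},{"delta_pos":[0,0,0],"dr":[0,0,0]},{"delta_pos":[0,0,0],"dr":[0,0,0]},{"delta_pos":[0,0,0],"dr":[0,0,0]},{"delta_pos":[0,0,0],"dr":[0,0,0]}]'

```text
time: 26.68
tool_pos: [0.5703, 0.0264, 0.045]
tcp_rot: [-2.307, 2.129, -0.004]
wrist_force: [-8.8, 0.1, 20.6]
width: 0.636
```

```bash
python3 avg.py
python3 - <<'E'
from m import *
t=cam("top");cv2.imwrite("pics/topf.png",t["frame"][:,:,::-1])
E
```

```text
27.175 [570.23  26.38  45.02  -7.99   0.65  21.25] [-0.05  1.42  0.  ] [-2.3067  2.1294 -0.0037] 0.6341293477662374
z,Fz trend [45.02 45.04 45.04 45.03] [21.2 21.8 19.9 21.1]
```

View pics/topf.png

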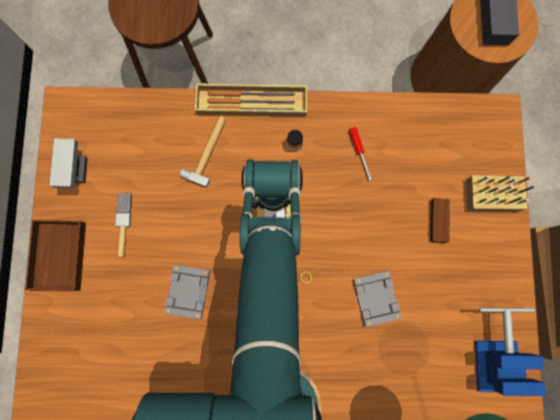

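Bystanders are unmoved where I can see them (hammer (205,150), jar (295,140), graver (361,152), brush (122,225), bezel (306,277), offcut (440,220)). The copper blank at (259,265) is hidden under the forearm, well above it. The push is steady at about 21 N, so I hand in.

```bash
python3 -c "
from workcell import bot
print(bot.finish_job()); s=bot.read_state(); print(s['time'],s['tool_pos'],s['wrist_force'])"
```

```text
the job is handed in; nothing more can be done
None
the job is handed in; nothing more can be done
```

The mould is closed: the lower half sits in the wooden nest's pocket and the upper half is on its dowels. I handed the job in at about 27 s, with the gripper still holding the upper half shut at about 21 N.

**Last checks:**
- **Lower half:** the side picture shows it flat in the pocket. Its angle is 4.6° against the nest's 4.5°, and its centre is within about 1 mm of the pocket centre.
- **Faces:** the height stopped at 45.0 mm (44.9 mm expected for closed) while the push rose from 7 to 21 N, so the faces have met. The side picture shows no gap.
- **Push:** the wrist read 21.2 N downward on average, and steady.

**What disagreed or could not be seen:**
- The two cameras differ by about 2 mm in x, so I used their mean.
- A sideways force of about 8 N in x built up with the press, and shifting by up to about 2 mm did not remove it. The tool tilted by only 0.004 rad.
- The other things on the bench look unmoved in the last top picture, except the copper blank, which the forearm hid. The arm passed well above it.

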